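# Set the stand-off of a flushing nozzle by clicks

## Task

Turn the black knob on the fixture to bring the brass flushing nozzle forward until you feel it just touch the bushing in the side of the steel workpiece, gently and without shoving it. Then turn the knob back exactly five clicks and let go, leaving the nozzle at that stand-off. Move the nozzle only with the knob, and leave the workpiece and everything else where it stands.

Things in the scene. Friction and masses are not known exactly. Their poses are not given: they have to be found in the camera images.
- fixture: Fixed steel base plate 150 x 420 x 15 mm with a white gearbox 76 x 76 mm, its top 83 mm above the table. Origin on the table straight below the knob's axis; z up; y points from the gearbox along the nozzle towards the workpiece. The plate runs from y -200 to +220 mm and from x -75 to +75 mm.
- knob_grip (a point): Point on the vertical axis of the round black fluted knob (39 mm diameter, 93 to 127 mm above the table) on the gearbox, at the height to grip, 112 mm above the table. Fixed to the gearbox, does not turn with the knob. Seen from above, clockwise drives the nozzle forward (fixture +y), anticlockwise draws it back. 18 clicks a turn (0.349 rad each), 5 mm of nozzle travel a click.
- knob_top (a point): Centre of the knob's top, 127 mm above the table; fixed too. Feel of the knob: it rests in clicks (at the start, rarely, balanced between two); from there the torque resists like a sine, to 0.05 N m, up to a hump half-way, then pulls on into the next click; friction 0.003 N m. When the nozzle touches, torque climbs steeply, by 0.0143 N m per newton at the tip: about 0.1 N m is a sure touch. Over 20 N at the tip is too hard.
- nozzle: The sliding part, driven by the knob through a rack: a steel bar 16 x 16 x 150 mm with 5 mm graduation lines on top, and a brass nozzle on its +y end. It slides along the fixture's y, its axis 50 mm above the table, between 20 mm behind and 55 mm ahead of the place where its origin (on its axis) lies over the fixture's origin. Axes as the fixture.
- nozzle_tip (a point): Centre of the flat round end (12 mm diameter) of the brass nozzle, 50 mm above the table, 70 mm along +y from the nozzle's origin. The tip gives a little under load, 1 mm for 40 N. Axes as the fixture.
- workpiece: Loose steel mould insert, 90 (x) x 80 (y) x 68 mm high, 3.5 to 4.5 kg, standing on the base plate in front of the nozzle. Origin at the centre of its underside, axes as the fixture's. In its -y side sits a brass bushing, 22 mm across, which the nozzle meets; it stands 1 to 4 mm proud, differently on each part, and how far is not known beforehand.
- work_face (a point): Centre of the workpiece's flat side that faces the nozzle, behind the proud bushing, 50 mm above the table. At the start 31 to 44 mm from the nozzle's tip.
- electrode_a: Bystander: copper electrode on a 34 mm square dark holder, 53 mm high, loose on the base plate behind the gearbox. Origin at the centre of its underside.
- electrode_b: Bystander: copper electrode on a 34 mm square dark holder, 58 mm high, loose on the table. Origin at the centre of its underside.
- graphite_blank: Bystander: dark graphite block 40 x 55 x 50 mm, loose on the table. Origin at the centre of its underside.
- screw_jar: Bystander: glass jar 60 mm across, 75 mm high, loose on the table. Origin at the centre of its underside.
Things that resemble listed ones, but are neither listed nor needed, are in the scene too. What is shaped like the workpiece but pink or red is not meant.

How it is judged:
On the way:
1. the nozzle touches the workpiece's bushing (contact force between nozzle and workpiece above 2 N), for 0.1 s.
At the end, for the whole second after the job is handed in: After the touch the nozzle has been drawn back by five clicks (25 mm) and rests in that click, its tip 25.5 to 29.5 mm short of the workpiece's flat side, whatever the height of the bushing, and the workpiece stands within 3 mm of where it was (y of work_face in the frame of nozzle_tip between 0.0255 and 0.0295 m and linear speed of nozzle below 0.002 m/s and linear speed of workpiece below 0.01 m/s and distance of workpiece from where it was at the start of the episode below 0.003 m).
It fails at once if the nozzle presses on the workpiece with more than 20 N (contact force between nozzle and workpiece above 20 N).
It fails at once if the workpiece is shoved by more than 3 mm (distance of workpiece from where it was at the start of the episode above 0.003 m).
It fails at once if the robot touches the nozzle slide instead of the knob (contact force between any of the fingers, the arm and nozzle above 1 N).
It fails at once if the robot touches the workpiece (contact force between any of the fingers, the arm and workpiece above 1 N).
It fails at once if a bystander is moved by more than 20 mm (distance of any of electrode_a, electrode_b, graphite_blank, screw_jar from where it was at the start of the episode above 0.02 m).
It also fails if it takes over 72 s, if anything falls off the work surface, if the arm or the gripper's body presses on something with over 40 N, if the wrist force passes 120 N, or if a joint passes its speed limit or range.

## Robot

A 6-joint arm with a two-finger parallel gripper is mounted at the origin on the work surface. World frame = base frame: x ahead of the robot, y to its left, z up, the work surface at z = 0. Lengths are in m, angles in rad, forces in N, time in s.
With the tool pointing down it reaches from about 0.325 to 0.925 m from the base axis. Payload 3.1 kg.
Tool frame: the origin (TCP) lies midway between the tips of the shut fingers; the grasp point (between the pads) lies 19 mm behind it; z points along the fingers, x is the direction in which the jaws open and shut, and the axes are right-handed (so a half turn about z gives the same grasp; the last joint's range is limited). The gripper opens to 85 mm and grips with 20 to 120 N. Pads are 22 mm wide; open, the fingers measure 114 mm over their backs; the gripper's body (76 mm by 85 mm) begins 54 mm behind the grasp point. The pads swing forward as they close: fully open they stand 13 mm farther back than shut.
Start: joints at [-1.346, 0.217, 1.613, -0, 1.311, -0.112], TCP at [0.207, -0.59, 0.231] pointing down, gripper open.
Joint ranges: [-2.75, 2.75], [-0.78, 2.1], [0.31, 2.55], [-1.13, 4.27], [0.13, 2.63], [-2.58, 2.58]. Speed limits (rad/s): [2.79, 2.79, 3.14, 3.14, 3.14, 3.14].

## Interface

Orientations are given as a 3x3 rotation matrix whose columns are the frame's x, y, z axes.
In Python, from cell import r gives the robot as it stands. The module is installed in compiled form; this text tells all that it offers.
- The arm moves only by the tool play_rows, never from a script. Its arguments are lists of equal length, an entry for each row: "fingers": the opening, from 0 (shut) to 1 (fully open); "travel": the shift along the tool's x, y, z in m, a list of three; "turn": the turn about the tool's z in rad. In form: {"fingers": [fingers, ...], "travel": [[tx, ty, tz], ...], "turn": [turn, ...]}. A call has 1 to 10 rows; each row is the pose to reach, as a shift and turn from the pose measured when the call began, along the tool's axes at that moment; what a row does not reach only later rows make up. A row lasts 1/10 s, in which the tool goes at most 50 mm and 8.59 degrees, less where a joint would pass 70% of its speed; a pose out of reach is approached as far as the arm can. A call with a gripper value outside its range is refused whole. The fingers move at their own pace and stop on an object; "grip_force" is the grip in N (left out, the last holds). Time passes only in rows, so rows that repeat a pose let the fingers close. It gives the time, the measured TCP pose, the force and the opening at its end, in the units of the state.
- r.state(): the state, without advancing time (a new reading comes with each control period).
- r.camera(name): name is "scene" or "top" or "wrist"; returns (picture, depth): 420x560x3 uint8, red, green, blue; 420x560 float32, m along the optical axis (not along the pixel's ray), 0 where there is no reading.
- r.camera_params(name): a dict with "fov_y" (degrees; the focal length in pixels is half the picture's height over the tangent of half this angle, whatever the lens; pixels are square), "cx", "cy" (the principal point, pixels), "D" ([k1, k2, p1, p2, k3] as OpenCV has them; the pictures are not rectified), "R" (3x3) and "t" (3): a world point X has camera coordinates R X + t. Camera axes: x right, y down, z forward; pixel columns grow to the right and rows downward; lengths in m; the calibration is good to about 2 mm. A picture is of the moment at which its call begins: read the wrist's pose just before it. camera_params takes no time and is no camera call; for the wrist camera it gives the pose at the moment of the call.
- r.hand_in(): hands the job in, once; it reports no verdict.
The state is a dict: "t": time; "joint_positions": joint angles; "joint_velocities": joint speeds; "tau": joint torques, N m; "tcp_pos": TCP position; "ee_rot": TCP orientation; "force": force on the tool from outside, world axes, zero at the start; "ft_torque": the same for the moment, N m; "finger_gap": opening from 0.0 (shut) to 1.0 (fully open).
Only numpy, scipy, OpenCV 4.12 (cv2) and the standard library are available. Lean on these libraries where they do the work, as an engineer would, in place of code of your own. Each camera call takes 0.05 s, during which the arm holds its last target. There are 200 camera calls.

## Working session

There is one attempt and no reset: what is moved stays moved. The work goes in short steps, Python scripts to look and compute and a tool call to move; the robot and the scene stay as the last step left them, time stands still between calls to the robot, and variables do not carry over. Pictures are saved under pics/ and viewed, about 8 in all and at most 12, crops included, and the job is handed in when it is done.

Besides the shell and the picture viewer there is one more tool, called after ">>>" as a command line: name --pt "numbers of a row" for each row, then --argument value for the rest. play_rows: Moves the arm, as the interface text tells. Its arguments: {"type":"object","properties":{"fingers":{"type":"array"},"travel":{"type":"array"},"turn":{"type":"array"},"grip_force":{"type":"number"}},"required":["fingers","travel","turn"]}

```bash
mkdir -p pics; cat > h.py <<'E'
import numpy as np, cv2
from cell import r
def cam(n):
    p=r.camera_params(n); im,d=r.camera(n); return im,d,p
def K(p,d):
    f=d.shape[0]/2/np.tan(np.radians(p["fov_y"])/2)
    return np.array([[f,0,p["cx"]],[0,f,p["cy"]],[0,0,1]])
def world(uv,d,p):
    uv=np.asarray(uv,float).reshape(-1,2)
    n=cv2.undistortPoints(uv.reshape(-1,1,2),K(p,d),np.array(p["D"])).reshape(-1,2)
    z=d[uv[:,1].astype(int),uv[:,0].astype(int)]
    X=np.c_[n*z[:,None],z]
    return (X-np.array(p["t"]))@np.array(p["R"])
def onplane(uv,h,d,p):
    uv=np.asarray(uv,float).reshape(-1,2)
    n=cv2.undistortPoints(uv.reshape(-1,1,2),K(p,d),np.array(p["D"])).reshape(-1,2)
    R=np.array(p["R"]);c=-R.T@np.array(p["t"]);v=np.c_[n,np.ones(len(n))]@R
    return c+v*((h-c[2])/v[:,2])[:,None]
E
python3 - <<'E'
from h import *
import pickle
s=r.state();print(s)
o={}
for n in("top","scene"):
    im,d,p=cam(n);o[n]=(im,d,p);cv2.imwrite(f"pics/{n}0.png",im[:,:,::-1]);print(n,p)
pickle.dump(o,open("o.pkl","wb"))
E
```

```text
{'t': 0.0, 'joint_positions': array([-1.34622466e+00,  2.17757910e-01,  1.61492435e+00,  2.05914818e-05,
        1.31131136e+00, -1.12219371e-01]), 'joint_velocities': array([-0.00091515,  0.00120979, -0.0003517 , -0.00077834,  0.0009961 ,
       -0.00074837]), 'tau': array([ 1.27055890e-03, -3.96841800e+01, -3.03852868e+01,  7.29836279e-05,
        9.73630784e-03,  1.51297957e-05]), 'tcp_pos': array([ 0.2063703 , -0.58908304,  0.22997106]), 'ee_rot': array([[ 3.30454491e-01, -9.43821786e-01, -5.15265452e-04],
       [-9.43818917e-01, -3.30454767e-01,  2.34510689e-03],
       [-2.38363490e-03, -2.88633823e-04, -9.99997117e-01]]), 'force': array([-0.49046746,  0.06073667, -0.13003167]), 'ft_torque': array([-0.01681015, -0.0072023 ,  0.00255128]), 'finger_gap': 1.0022517152374086}
top {'fov_y': 54.48990005763142, 'cx': 280.01211153675473, 'cy': 207.85021349568603, 'D': array([-0.1260701,  0.       ,  0.       ,  0.       ,  0.       ]), 'R': array([[ 0.02341843, -0.99969052, -0.00839323],
       [-0.98599011, -0.02170894, -0.1653851 ],
       [ 0.16515171,  0.0121487 , -0.98619335]]), 't': array([0.06079693, 0.54011326, 0.89018222])}
scene {'fov_y': 43.775069243553816, 'cx': 279.93042241107344, 'cy': 204.0305644593246, 'D': array([0.03541516, 0.        , 0.        , 0.        , 0.        ]), 'R': array([[-0.31578946,  0.94857172,  0.02210672],
       [ 0.5857893 ,  0.21323797, -0.78190822],
       [-0.74641002, -0.23396849, -0.62300147]]), 't': array([ 0.08886337, -0.21306604,  1.57447428])}
```

View pics/top0.png

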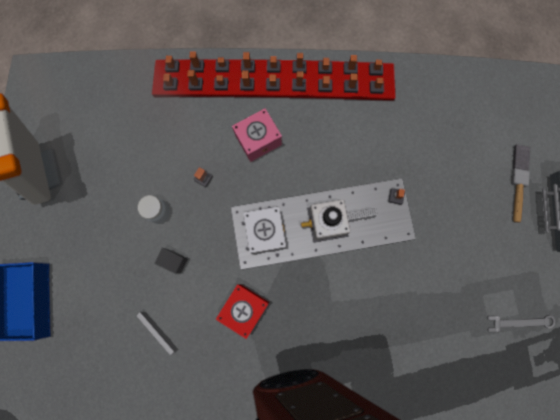

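View pics/scene0.png

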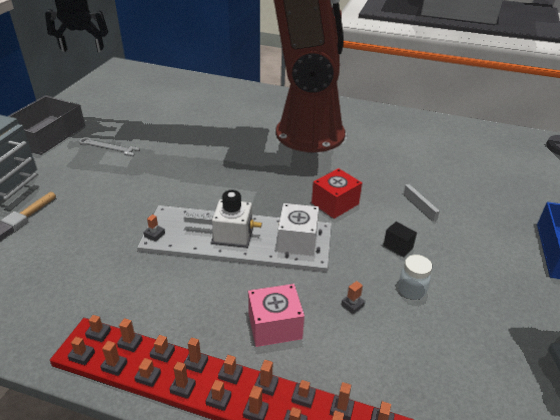

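Top view: the fixture's knob is at about (332,216), the workpiece (grey/white) at (265,229), electrode_a at (398,195), and the nozzle points to the left (world +y). The pink and red lookalikes stand off the plate. Next I measure the knob and plate.

```bash
python3 - <<'E'
from h import *
import pickle
o=pickle.load(open("o.pkl","rb"))
C={}
for n in("top","scene"):
    im,d,p=o[n]
    v,u=np.mgrid[0:420,0:560]; uv=np.c_[u.ravel(),v.ravel()]
    W=world(uv,d,p).reshape(420,560,3)
    m=np.zeros((420,560),bool)
    if n=="top": m[170:280,225:420]=1
    else: m[185:275,135:340]=1
    k=m&(abs(W[...,2]-.127)<.006)&(im.max(2)<90)
    q=W[k]; 
    print(n,"knob top",len(q),q.mean(0), cv2.minEnclosingCircle(q[:,:2].astype(np.float32)))
    for nm,h in(("plate",.015),("wp",.068),("box",.083)):
        s=m&(abs(W[...,2]-h)<.005)&(d>0); q=W[s]
        if nm!="plate":
            cc=cv2.connectedComponents(s.astype(np.uint8))[1]; L=np.bincount(cc[cc>0]).argmax(); q=W[cc==L]
        rc=cv2.minAreaRect((q[:,:2]*1000).astype(np.float32)); print(nm,len(q),q[:,2].mean(),rc, cv2.boxPoints(rc).round(1).tolist())
im=o["top"][0]
cv2.imwrite("pics/c.png",cv2.resize(im[170:275,225:420,::-1],None,fx=4,fy=4,interpolation=cv2.INTER_CUBIC))
E
```

```text
top knob top 207 [ 0.51130223 -0.0364691   0.1263474 ] ((0.5115196704864502, -0.03708170726895332), 0.01966770552098751)
plate 7520 0.014725098731939862 ((511.59283447265625, -29.524002075195312), (151.59042358398438, 420.4532470703125), 10.888188362121582) [[397.5, 162.60000610351562], [476.8999938964844, -250.3000030517578], [625.7000122070312, -221.60000610351562], [546.2999877929688, 191.1999969482422]]
wp 43 0.06711963770638282 ((576.1339721679688, -201.43069458007812), (12.677448272705078, 15.074076652526855), 76.06212615966797) [[567.2999877929688, -205.8000030517578], [581.9000244140625, -209.39999389648438], [585.0, -197.10000610351562], [570.2999877929688, -193.5]]
box 1491 0.0827036153826624 ((484.93572998046875, 105.51811981201172), (90.27494812011719, 79.99930572509766), 10.952740669250488) [[433.0, 136.1999969482422], [448.20001220703125, 57.70000076293945], [536.9000244140625, 74.80000305175781], [521.7000122070312, 153.39999389648438]]
scene knob top 155 [ 0.51762578 -0.03549178  0.12591692] ((0.5144782662391663, -0.0353592149913311), 0.021268831565976143)
plate 5356 0.014726739045319811 ((469.3103942871094, -26.482696533203125), (241.3343505859375, 436.8685302734375), 10.766343116760254) [[310.0, 165.60000610351562], [391.6000061035156, -263.6000061035156], [628.7000122070312, -218.5], [547.0, 210.60000610351562]]
wp 193 0.06733379544708167 ((335.6482849121094, 147.0580596923828), (62.196651458740234, 40.03514862060547), 60.63475036621094) [[303.0, 129.8000030517578], [337.79998779296875, 110.0999984741211], [368.29998779296875, 164.3000030517578], [333.5, 184.0]]
box 1017 0.08253176146836143 ((485.2453308105469, 107.54216003417969), (95.61214447021484, 79.72564697265625), 11.351227760314941) [[430.5, 137.1999969482422], [446.20001220703125, 59.0], [540.0, 77.9000015258789], [524.2999877929688, 156.0]]
```

View pics/c.png

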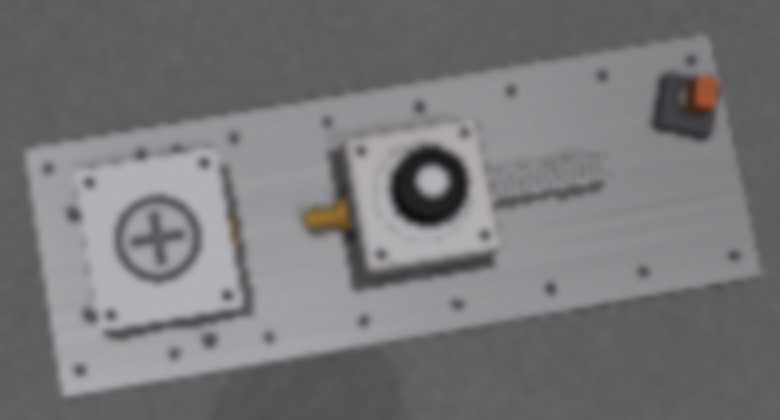

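Crop: workpiece on the left with the brass bushing edge at (235,232), the nozzle tip at (305,217), the knob at (430,185), and electrode_a well behind. Plate size, heights and knob radius match the given values. Knob axis is about (0.5125, -0.038), fixture y about (-0.19, 0.98). I move above the knob and unwind the wrist to leave room for clockwise turning.

>>> play_rows --fingers '[1, 1, 1, 1, 1, 1, 1, 1, 1, 1]' --pt "-0.03 -0.033 0" --pt "-0.06 -0.067 0" --pt "-0.09 -0.101 0" --pt "-0.12 -0.135 0" --pt "-0.15 -0.168 0" --pt "-0.18 -0.202 0" --pt "-0.21 -0.236 0" --pt "-0.24 -0.27 0" --pt "-0.27 -0.303 0" --pt "-0.3 -0.337 0" --turn '[-0.14, -0.28, -0.42, -0.56, -0.7, -0.84, -0.98, -1.12, -1.26, -1.4]'

```text
t: 1.1
tcp_pos: [0.4256, -0.1928, 0.2305]
ee_rot: [[0.985, 0.171, -0.001], [0.171, -0.985, 0.002], [-0.0, -0.002, -1.0]]
force: [0.8, -0.4, 0.0]
finger_gap: 0.997
```

```bash
python3 - <<'E'
from h import *
s=r.state();R=s["ee_rot"];print(s["joint_positions"].round(3),s["tcp_pos"],R[:,0],R.T@(np.array([.5125,-.038,.20])-s["tcp_pos"]))
E
```

```text
[-0.577 -0.128  1.973  0.002  1.298 -0.749] [ 0.42555925 -0.19275703  0.23052419] [ 9.85330534e-01  1.70656581e-01 -2.65919229e-04] [ 0.1120838  -0.13757829  0.03081549]
```

>>> play_rows --fingers '[1, 1, 1, 1, 1, 1, 1, 1, 1, 1]' --pt "0.028 -0.034 0.005" --pt "0.056 -0.069 0.01" --pt "0.084 -0.103 0.015" --pt "0.112 -0.1375 0.02" --pt "0.112 -0.1375 0.02" --pt "0.112 -0.1375 0.02" --pt "0.112 -0.1375 0.02" --pt "0.112 -0.1375 0.02" --pt "0.112 -0.1375 0.02" --pt "0.112 -0.1375 0.02" --turn '[-0.14, -0.28, -0.42, -0.56, -0.7, -0.84, -0.98, -1.12, -1.26, -1.4]'

```text
t: 2.1
tcp_pos: [0.5119, -0.0379, 0.2101]
ee_rot: [[-0.007, 1.0, -0.002], [1.0, 0.007, 0.003], [0.003, -0.002, -1.0]]
force: [-0.4, -0.6, 0.4]
finger_gap: 0.997
```

>>> play_rows --fingers '[1, 1, 1, 1, 1, 1]' --pt "0 0 0" --pt "0 0 0" --pt "0 0 0" --pt "0 0 0" --pt "0 0 0" --pt "0 0 0" --turn '[-0.14, -0.28, -0.42, -0.56, -0.6, -0.6]'

```text
t: 2.7
tcp_pos: [0.5115, -0.0378, 0.2096]
ee_rot: [[-0.57, 0.822, -0.003], [0.822, 0.57, 0.003], [0.004, -0.001, -1.0]]
force: [-0.6, -0.7, -0.6]
finger_gap: 1.002
```

```bash
python3 - <<'E'
from h import *
s=r.state();R=s["ee_rot"];print(s["joint_positions"].round(3),s["tcp_pos"],R[:,0],s["force"],s["ft_torque"])
im,d,p=cam("wrist");cv2.imwrite("pics/w1.png",im[:,:,::-1])
v,u=np.mgrid[0:420,0:560]; W=world(np.c_[u.ravel(),v.ravel()],d,p).reshape(420,560,3)
k=(abs(W[...,2]-.127)<.004)&(d>0)&(np.hypot(W[...,0]-.5125,W[...,1]+.038)<.03)
q=W[k];print(len(q),q.mean(0),cv2.minEnclosingCircle(q[:,:2].astype(np.float32)))
uv=np.argwhere(k);print(uv.min(0),uv.max(0))
E
```

```text
[-2.120e-01 -1.000e-03  1.894e+00  2.000e-03  1.252e+00 -2.390e+00] [ 0.51147847 -0.03784759  0.20960338] [-0.56991444  0.82169452  0.00395501] [-0.62425377 -0.66594111 -0.63535655] [-0.05550339 -0.03328092 -0.0048599 ]
1753 [ 0.51221272 -0.03822957  0.12572378] ((0.512766420841217, -0.037684887647628784), 0.020284397527575493)
[194 259] [242 307]
```

View pics/w1.png

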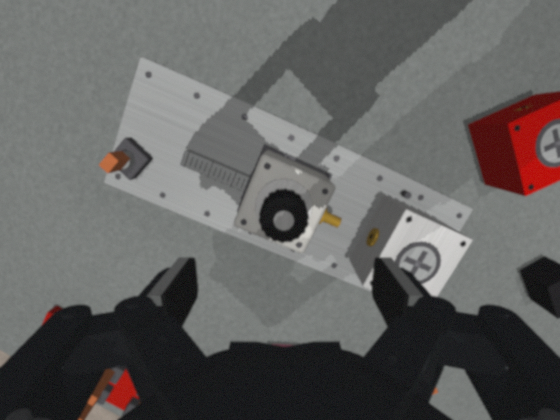

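Wrist view: knob top at (284,216), i.e. (0.5123, -0.0381), agreeing with the top camera within 1 mm. The nozzle tip is at (340,220), the bushing at (372,237), and the fingers are clear. I descend and close lightly.

>>> play_rows --fingers '[1, 1, 1, 1, 1, 1, 1]' --pt "-0.0007 0.0005 0.03" --pt "-0.0007 0.0005 0.06" --pt "-0.0007 0.0005 0.09" --pt "-0.0007 0.0005 0.105" --pt "-0.0007 0.0005 0.115" --pt "-0.0007 0.0005 0.118" --pt "-0.0007 0.0005 0.118" --turn '[0, 0, 0, 0, 0, 0, 0]'

```text
t: 3.45
tcp_pos: [0.5122, -0.0379, 0.0918]
ee_rot: [[-0.569, 0.822, -0.003], [0.822, 0.569, 0.003], [0.004, -0.001, -1.0]]
force: [0.1, 0.2, 0.2]
finger_gap: 0.997
```

```bash
cat > s.py <<'E'
from h import *
s=r.state();R=s["ee_rot"]
print("t",round(s["t"],2),"tcp",s["tcp_pos"].round(4),"yaw",np.arctan2(-R[1,0],R[0,0]).round(4),"j6",s["joint_positions"][5].round(4),"Ftool",(R.T@s["force"]).round(2),"T",s["ft_torque"].round(4),"gap",round(s["finger_gap"],3),"to knob",(R.T@(np.array([.5123,-.0381,.092])-s["tcp_pos"])).round(4))
E
python3 s.py
```

```text
t 3.45 tcp [ 0.5122 -0.0379  0.0918] yaw -2.1761 j6 -2.3892 Ftool [ 0.11  0.22 -0.16] T [ 0.0012  0.0176 -0.0092] gap 0.997 to knob [-0.0002 -0.0001 -0.0002]
```

>>> play_rows --fingers '[0.6, 0.5, 0.4, 0.3, 0.3, 0.3, 0.3, 0.3]' --pt "0 0 0" --pt "0 0 0" --pt "0 0 0" --pt "0 0 0" --pt "0 0 0" --pt "0 0 0" --pt "0 0 0" --pt "0 0 0" --turn '[0, 0, 0, 0, 0, 0, 0, 0]' --grip_force 25

```text
t: 4.25
tcp_pos: [0.5127, -0.0377, 0.0929]
ee_rot: [[-0.569, 0.822, -0.002], [0.822, 0.569, 0.003], [0.004, 0.0, -1.0]]
force: [-1.7, 0.9, 5.8]
finger_gap: 0.448
```

```bash
python3 s.py
```

```text
t 4.25 tcp [ 0.5127 -0.0377  0.0929] yaw -2.1762 j6 -2.3892 Ftool [ 1.74 -0.93 -5.76] T [0.251  0.3416 0.0017] gap 0.448 to knob [-0.0001 -0.0006  0.0009]
```

>>> play_rows --fingers '[0.3, 0.3, 0.3]' --pt "0 0 0" --pt "0 0 0" --pt "0 0 0" --turn '[0.04, 0.087, 0.087]'

```text
t: 4.55
tcp_pos: [0.5126, -0.0376, 0.0929]
ee_rot: [[-0.496, 0.869, -0.002], [0.869, 0.496, 0.003], [0.004, -0.0, -1.0]]
force: [-1.3, 0.7, 2.3]
finger_gap: 0.447
```

```bash
python3 s.py
```

```text
t 4.55 tcp [ 0.5126 -0.0376  0.0929] yaw -2.0893 j6 -2.3023 Ftool [ 1.26 -0.83 -2.32] T [0.1026 0.0665 0.0802] gap 0.447 to knob [-0.0003 -0.0005  0.0009]
```

>>> play_rows --fingers '[0.3, 0.3, 0.3]' --pt "0 0 0" --pt "0 0 0" --pt "0 0 0" --turn '[0.04, 0.087, 0.087]'

```text
t: 4.85
tcp_pos: [0.5126, -0.0376, 0.0929]
ee_rot: [[-0.419, 0.908, -0.002], [0.908, 0.419, 0.003], [0.004, -0.0, -1.0]]
force: [-0.1, 0.7, 1.3]
finger_gap: 0.45
```

```bash
python3 s.py
```

```text
t 4.85 tcp [ 0.5126 -0.0376  0.0929] yaw -2.0032 j6 -2.2162 Ftool [ 0.71  0.23 -1.28] T [ 0.0982 -0.0078  0.0184] gap 0.45 to knob [-0.0003 -0.0005  0.0009]
```

>>> play_rows --fingers '[0.3, 0.3, 0.3]' --pt "0 0 0" --pt "0 0 0" --pt "0 0 0" --turn '[0.04, 0.087, 0.087]'

```text
t: 5.15
tcp_pos: [0.5126, -0.0375, 0.0929]
ee_rot: [[-0.34, 0.941, -0.002], [0.941, 0.34, 0.003], [0.004, -0.001, -1.0]]
force: [-0.9, 0.7, 0.7]
finger_gap: 0.45
```

```bash
python3 s.py
```

```text
t 5.15 tcp [ 0.5126 -0.0375  0.0929] yaw -1.9174 j6 -2.1305 Ftool [ 0.92 -0.59 -0.72] T [ 0.1425  0.1164 -0.0466] gap 0.45 to knob [-0.0004 -0.0005  0.0009]
```

>>> play_rows --fingers '[0.3, 0.3, 0.3]' --pt "0 0 0" --pt "0 0 0" --pt "0 0 0" --turn '[0.04, 0.087, 0.087]'

```text
t: 5.45
tcp_pos: [0.5126, -0.0375, 0.0929]
ee_rot: [[-0.259, 0.966, -0.002], [0.966, 0.259, 0.003], [0.004, -0.001, -1.0]]
force: [-0.5, 0.7, 1.3]
finger_gap: 0.452
```

```bash
python3 s.py
```

```text
t 5.45 tcp [ 0.5126 -0.0375  0.0929] yaw -1.8323 j6 -2.0455 Ftool [ 0.83 -0.26 -1.31] T [0.1864 0.0732 0.0622] gap 0.452 to knob [-0.0005 -0.0004  0.0009]
```

```bash
cat > a.py <<'E'
from h import *
L=[]
for i in range(6):
    r.camera("top"); L.append(r.state()["ft_torque"][2])
print("Tz",np.round(L,3),"mean",np.mean(L).round(4),"med",np.median(L).round(4))
exec(open("s.py").read())
E
python3 a.py
```

```text
Tz [-0.014  0.013  0.014  0.004 -0.028 -0.017] mean -0.0047 med -0.0051
t 5.75 tcp [ 0.5126 -0.0375  0.0929] yaw -1.8313 j6 -2.0443 Ftool [ 1.27 -0.62 -1.69] T [ 0.1294  0.084  -0.017 ] gap 0.453 to knob [-0.0005 -0.0004  0.0009]
```

>>> play_rows --fingers '[0.3, 0.3, 0.3, 0.3, 0.3, 0.3, 0.3, 0.3, 0.3]' --pt "0 0 0" --pt "0 0 0" --pt "0 0 0" --pt "0 0 0" --pt "0 0 0" --pt "0 0 0" --pt "0 0 0" --pt "0 0 0" --pt "0 0 0" --turn '[0.1, 0.2, 0.3, 0.4, 0.5, 0.6, 0.698, 0.698, 0.698]'

```text
t: 6.65
tcp_pos: [0.5126, -0.0372, 0.0929]
ee_rot: [[0.422, 0.907, -0.002], [0.907, -0.422, 0.004], [0.003, -0.003, -1.0]]
force: [-0.3, 2.1, 1.5]
finger_gap: 0.445
```

```bash
python3 a.py
```

```text
Tz [ 0.024 -0.015 -0.018  0.021  0.04   0.015] mean 0.0114 med 0.0183
t 6.95 tcp [ 0.5127 -0.0372  0.0929] yaw -1.1337 j6 -1.3469 Ftool [ 3.22 -1.7  -1.37] T [ 0.5946 -0.0346  0.0154] gap 0.451 to knob [-0.001   0.0001  0.0009]
```

>>> play_rows --fingers '[0.3, 0.3, 0.3, 0.3, 0.3, 0.3, 0.3, 0.3, 0.3]' --pt "0 0 0" --pt "0 0 0" --pt "0 0 0" --pt "0 0 0" --pt "0 0 0" --pt "0 0 0" --pt "0 0 0" --pt "0 0 0" --pt "0 0 0" --turn '[0.1, 0.2, 0.3, 0.4, 0.5, 0.6, 0.698, 0.698, 0.698]'

```text
t: 7.85
tcp_pos: [0.5129, -0.037, 0.0929]
ee_rot: [[0.906, 0.424, -0.001], [0.424, -0.906, 0.004], [0.001, -0.004, -1.0]]
force: [0.6, 4.5, 1.0]
finger_gap: 0.448
```

```bash
python3 a.py; python3 - <<'E'
from h import *
im,d,p=cam("top");cv2.imwrite("pics/c2.png",cv2.resize(im[170:275,225:420,::-1],None,fx=4,fy=4,interpolation=cv2.INTER_CUBIC))
im,d,p=cam("scene");cv2.imwrite("pics/s2.png",cv2.resize(im[180:280,130:340,::-1],None,fx=3.6,fy=3.6,interpolation=cv2.INTER_CUBIC))
E
```

```text
Tz [ 0.002 -0.025 -0.012  0.01  -0.047 -0.023] mean -0.0159 med -0.0177
t 8.15 tcp [ 0.5129 -0.037   0.0929] yaw -0.4361 j6 -0.6494 Ftool [ 2.99 -3.95  0.4 ] T [ 0.6956 -0.391  -0.0233] gap 0.451 to knob [-0.001   0.0008  0.0009]
```

View pics/s2.png

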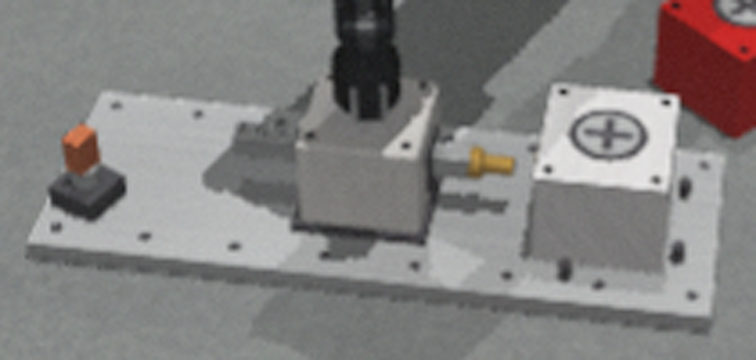

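The scene crop shows the tip at (515,163) still clear of the workpiece's face at about (535,190). I'll estimate the remaining gap from depth to know where to slow down.

```bash
python3 - <<'E'
from h import *
ey=np.array([-np.sin(np.radians(10.95)),np.cos(np.radians(10.95))]);ex=np.array([ey[1],-ey[0]]);o0=np.array([.5123,-.0381])
v,u=np.mgrid[0:420,0:560]
for n in("top","scene","wrist"):
    im,d,p=cam(n)
    W=world(np.c_[u.ravel(),v.ravel()],d,p).reshape(420,560,3)
    X=(W[...,:2]-o0)@ex;Y=(W[...,:2]-o0)@ey;Z=W[...,2]
    hsv=cv2.cvtColor(im,cv2.COLOR_RGB2HSV)
    brass=(d>0)&(abs(X)<.02)&(Y>.03)&(Y<.14)&(Z>.03)&(Z<.07)&(hsv[...,1]>110)&(hsv[...,0]>10)&(hsv[...,0]<30)
    w=(d>0)&(abs(X)<.03)&(Y>.06)&(Y<.2)&(abs(Z-.083)<.004)
    f=(d>0)&(abs(X)<.04)&(Y>.06)&(Y<.13)&(Z>.025)&(Z<.075)&~brass
    print(n,"brass",brass.sum(),"Y hist",np.histogram(Y[brass]*1000,bins=np.arange(40,115,3))[0] if brass.any() else "","wp top Y",(np.percentile(Y[w],[0,1,50,99])*1000).round(1) if w.any() else "", "face",f.sum(),np.percentile(Y[f]*1000,[5,25,50,75,95]).round(1) if f.any() else "")
    if n=="wrist": cv2.imwrite("pics/w2.png",im[:,:,::-1])
E
```

```text
top brass 49 Y hist [ 0  0  0  0  0  0  0  0  5 11  5  7  5  5  6  5  0  0  0  0  0  0  0  0] wp top Y [106.2 107.  146.4 185.4] face 42 [ 60.7  63.1  73.4  99.4 104.7]
scene brass 59 Y hist [ 0  0  0  0  0  0  0  0  3 12 11  6  7  4  5  7  4  0  0  0  0  0  0  0] wp top Y [108.3 109.3 148.3 187.2] face 36 [60.9 62.5 64.7 72.1 88.2]
wrist brass 1310 Y hist [  0   0   0   0   0   0   0   2 128 163 109  94  94  96  97  96  59   0
   0   0   0 260 112   0] wp top Y [107.2 107.8 119.6 137.2] face 2905 [ 63.  107.7 108.  108.1 108.4]
```

View pics/w2.png

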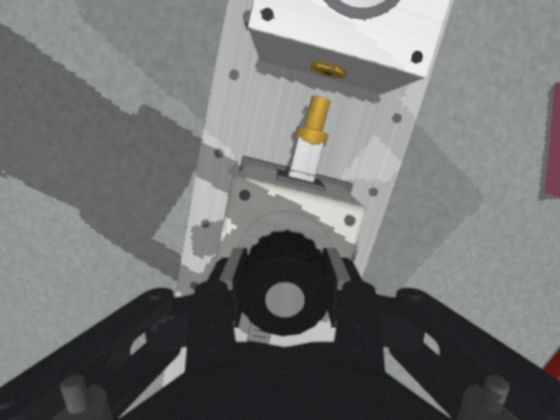

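The wrist view shows the tip at (320,98) and the bushing at (328,69) very clearly. I refine both along fixture y.

```bash
cat > g.py <<'E'
from h import *
ey=np.array([-np.sin(np.radians(10.95)),np.cos(np.radians(10.95))]);ex=np.array([ey[1],-ey[0]]);o0=np.array([.5123,-.0381])
v,u=np.mgrid[0:420,0:560]
im,d,p=cam("wrist")
W=world(np.c_[u.ravel(),v.ravel()],d,p).reshape(420,560,3)
X=((W[...,:2]-o0)@ex)*1e3;Y=((W[...,:2]-o0)@ey)*1e3;Z=W[...,2]*1e3
hsv=cv2.cvtColor(im,cv2.COLOR_RGB2HSV)
b=(d>0)&(abs(X)<20)&(Y>30)&(Y<140)&(Z>30)&(Z<70)&(hsv[...,1]>110)&(hsv[...,0]>10)&(hsv[...,0]<30)
t=b&(v>80); q=b&(v<80)
print("tip Y pct",np.percentile(Y[t],[90,97,99,100]).round(1),"tip Z max",Z[t].max().round(1),"X",X[t].mean().round(1))
print("bush n",q.sum(),"Y",np.percentile(Y[q],[0,5,25,50,75,95]).round(1),"Z",Z[q].mean().round(1))
f=(d>0)&(abs(X)<40)&(Y>104)&(Y<111)&(Z>30)&(Z<75)&~b; print("face",np.median(Y[f]).round(2))
E
python3 g.py
```

```text
tip Y pct [86.8 88.8 89.5 89.9] tip Z max 60.0 X 0.3
bush n 373 Y [103.9 104.3 104.5 105.  106.3 107.3] Z 55.2
face 108.0
```

Remaining gap is about 14.5 mm, i.e. roughly 3 clicks. I advance two clicks (10 mm) and re-measure.

>>> play_rows --fingers '[0.3, 0.3, 0.3, 0.3, 0.3, 0.3, 0.3, 0.3, 0.3]' --pt "0.0002 -0.0004 0" --pt "0.0002 -0.0004 0" --pt "0.0002 -0.0004 0" --pt "0.0002 -0.0004 0" --pt "0.0002 -0.0004 0" --pt "0.0002 -0.0004 0" --pt "0.0002 -0.0004 0" --pt "0.0002 -0.0004 0" --pt "0.0002 -0.0004 0" --turn '[0.1, 0.2, 0.3, 0.4, 0.5, 0.6, 0.698, 0.698, 0.698]'

```text
t: 9.35
tcp_pos: [0.5133, -0.037, 0.093]
ee_rot: [[0.966, -0.257, -0.0], [-0.257, -0.966, 0.003], [-0.001, -0.003, -1.0]]
force: [2.1, 2.5, -1.4]
finger_gap: 0.447
```

```bash
python3 a.py; sed -i 's/v>80/Y<100/;s/v<80/Y>101/' g.py; python3 g.py
```

```text
Tz [ 0.001 -0.057 -0.008 -0.01  -0.028  0.015] mean -0.0144 med -0.009
t 9.65 tcp [ 0.5132 -0.0369  0.093 ] yaw 0.2615 j6 0.0491 Ftool [ 2.52 -2.2   2.76] T [ 0.1321 -0.756   0.0149] gap 0.45 to knob [-0.0006  0.0014  0.001 ]
tip Y pct [ 97.1  99.1  99.7 100. ] tip Z max 60.3 X 2.0
bush n 385 Y [104.3 104.5 104.8 105.1 106.2 107.4] Z 54.1
face 108.01
```

>>> play_rows --fingers '[0.3, 0.3, 0.3, 0.3]' --pt "0 0 0" --pt "0 0 0" --pt "0 0 0" --pt "0 0 0" --turn '[0.08, 0.16, 0.22, 0.22]'

```text
t: 10.1
tcp_pos: [0.5133, -0.037, 0.093]
ee_rot: [[0.886, -0.463, -0.0], [-0.463, -0.886, 0.003], [-0.002, -0.003, -1.0]]
force: [3.2, 1.5, -2.5]
finger_gap: 0.45
```

```bash
python3 a.py; sed -i 's/Y<100/(Y<103.6)/;s/Y>101/(Y>103.6)/' g.py; python3 g.py
```

```text
Tz [-0.003  0.015  0.004 -0.037 -0.054 -0.017] mean -0.0154 med -0.0102
t 10.4 tcp [ 0.5134 -0.037   0.093 ] yaw 0.481 j6 0.2686 Ftool [ 2.31 -2.72  2.24] T [ 0.0986 -0.7078 -0.0174] gap 0.449 to knob [-0.0004  0.0015  0.001 ]
tip Y pct [100.6 102.5 103.1 103.4] tip Z max 60.4 X 2.4
bush n 350 Y [104.1 104.5 104.8 105.1 106.1 107.3] Z 55.2
face 108.02
```

>>> play_rows --fingers '[0.3, 0.3, 0.3]' --pt "0 0 0" --pt "0 0 0" --pt "0 0 0" --turn '[0.015, 0.03, 0.03]'

```text
t: 10.75
tcp_pos: [0.5134, -0.037, 0.093]
ee_rot: [[0.872, -0.49, 0.0], [-0.49, -0.872, 0.003], [-0.002, -0.003, -1.0]]
force: [2.5, 1.7, -2.1]
finger_gap: 0.45
```

```bash
python3 a.py
```

```text
Tz [ 0.021 -0.088 -0.048 -0.046 -0.103 -0.046] mean -0.0517 med -0.0472
t 11.05 tcp [ 0.5134 -0.037   0.093 ] yaw 0.5111 j6 0.2988 Ftool [ 2.86 -2.52  2.59] T [ 0.1364 -0.7124 -0.0463] gap 0.446 to knob [-0.0004  0.0015  0.001 ]
```

>>> play_rows --fingers '[0.3, 0.3]' --pt "0 0 0" --pt "0 0 0" --turn '[0.015, 0.015]'

```text
t: 11.25
tcp_pos: [0.5134, -0.037, 0.093]
ee_rot: [[0.865, -0.503, 0.0], [-0.503, -0.865, 0.003], [-0.002, -0.003, -1.0]]
force: [4.0, 1.2, -3.0]
finger_gap: 0.447
```

```bash
python3 a.py
```

```text
Tz [-0.073 -0.054 -0.057 -0.047  0.004 -0.047] mean -0.0459 med -0.0507
t 11.55 tcp [ 0.5134 -0.037   0.093 ] yaw 0.5261 j6 0.3137 Ftool [ 1.65 -3.21  3.07] T [ 0.1086 -0.7463 -0.0472] gap 0.446 to knob [-0.0004  0.0015  0.001 ]
```

>>> play_rows --fingers '[0.3, 0.3]' --pt "0 0 0" --pt "0 0 0" --turn '[0.015, 0.015]'

```text
t: 11.75
tcp_pos: [0.5133, -0.037, 0.093]
ee_rot: [[0.857, -0.516, 0.0], [-0.516, -0.857, 0.003], [-0.002, -0.003, -1.0]]
force: [3.2, 2.1, -2.6]
finger_gap: 0.452
```

```bash
python3 a.py; python3 g.py
```

```text
Tz [-0.073 -0.03  -0.037 -0.084 -0.023 -0.059] mean -0.0508 med -0.0481
t 12.05 tcp [ 0.5133 -0.037   0.0929] yaw 0.5411 j6 0.3287 Ftool [ 1.76 -3.35  2.63] T [ 0.0881 -0.6978 -0.0591] gap 0.451 to knob [-0.0003  0.0015  0.0009]
tip Y pct [100.9 102.8 103.4 103.6] tip Z max 60.3 X 2.5
bush n 344 Y [103.6 104.3 104.8 105.1 106.2 107.4] Z 55.4
face 108.0
```

>>> play_rows --fingers '[0.3, 0.3]' --pt "0 0 0" --pt "0 0 0" --turn '[0.015, 0.015]'

```text
t: 12.3
tcp_pos: [0.5133, -0.037, 0.093]
ee_rot: [[0.849, -0.528, 0.0], [-0.528, -0.849, 0.003], [-0.002, -0.003, -1.0]]
force: [4.4, 1.0, -2.3]
finger_gap: 0.445
```

```bash
python3 a.py
```

```text
Tz [-0.029 -0.001 -0.042 -0.008 -0.093 -0.042] mean -0.0358 med -0.0355
t 12.6 tcp [ 0.5134 -0.037   0.093 ] yaw 0.5561 j6 0.3437 Ftool [ 2.84 -3.42  3.  ] T [ 0.1198 -0.7838 -0.0415] gap 0.45 to knob [-0.0003  0.0015  0.001 ]
```

>>> play_rows --fingers '[0.3, 0.3]' --pt "0 0 0" --pt "0 0 0" --turn '[0.015, 0.015]'

```text
t: 12.8
tcp_pos: [0.5134, -0.037, 0.093]
ee_rot: [[0.841, -0.541, 0.0], [-0.541, -0.841, 0.003], [-0.002, -0.003, -1.0]]
force: [3.2, 0.5, -3.8]
finger_gap: 0.447
```

```bash
python3 a.py
```

```text
Tz [0.    0.04  0.011 0.008 0.012 0.035] mean 0.0176 med 0.0116
t 13.1 tcp [ 0.5134 -0.037   0.093 ] yaw 0.571 j6 0.3587 Ftool [ 1.12 -3.26  3.05] T [ 0.0941 -0.7509  0.0348] gap 0.449 to knob [-0.0003  0.0015  0.001 ]
```

>>> play_rows --fingers '[0.3, 0.3]' --pt "0 0 0" --pt "0 0 0" --turn '[0.01, 0.01]'

```text
t: 13.3
tcp_pos: [0.5134, -0.0371, 0.093]
ee_rot: [[0.836, -0.549, 0.0], [-0.549, -0.836, 0.003], [-0.002, -0.003, -1.0]]
force: [3.9, 1.4, -3.4]
finger_gap: 0.452
```

```bash
python3 a.py
```

```text
Tz [0.082 0.053 0.066 0.113 0.066 0.084] mean 0.0773 med 0.0741
t 13.6 tcp [ 0.5134 -0.0371  0.093 ] yaw 0.581 j6 0.3687 Ftool [ 2.1  -2.98  2.73] T [ 0.0852 -0.7722  0.0839] gap 0.451 to knob [-0.0004  0.0015  0.001 ]
```

Touch is sure: torque rose by about 0.1 N m above the detent curve, about 7 N at the tip, and the angle lies next to the eighth click (rest near yaw 0.61). Five clicks back means yaw about -1.13, so I turn -1.71.

>>> play_rows --fingers '[0.3, 0.3, 0.3, 0.3, 0.3, 0.3, 0.3, 0.3, 0.3, 0.3]' --pt "0 0 0" --pt "0 0 0" --pt "0 0 0" --pt "0 0 0" --pt "0 0 0" --pt "0 0 0" --pt "0 0 0" --pt "0 0 0" --pt "0 0 0" --pt "0 0 0" --turn '[-0.1, -0.2, -0.3, -0.4, -0.5, -0.6, -0.7, -0.8, -0.86, -0.86]'

```text
t: 14.6
tcp_pos: [0.513, -0.0369, 0.093]
ee_rot: [[0.961, 0.275, -0.001], [0.275, -0.961, 0.004], [0.0, -0.004, -1.0]]
force: [3.2, 1.9, -1.0]
finger_gap: 0.45
```

>>> play_rows --fingers '[0.3, 0.3, 0.3, 0.3, 0.3, 0.3, 0.3, 0.3, 0.3, 0.3]' --pt "0 0 0" --pt "0 0 0" --pt "0 0 0" --pt "0 0 0" --pt "0 0 0" --pt "0 0 0" --pt "0 0 0" --pt "0 0 0" --pt "0 0 0" --pt "0 0 0" --turn '[-0.1, -0.2, -0.3, -0.4, -0.5, -0.6, -0.7, -0.8, -0.85, -0.85]'

```text
t: 15.6
tcp_pos: [0.5126, -0.0371, 0.0929]
ee_rot: [[0.429, 0.903, -0.002], [0.903, -0.429, 0.003], [0.002, -0.003, -1.0]]
force: [2.3, 0.8, -1.0]
finger_gap: 0.451
```

```bash
python3 a.py; python3 g.py
```

```text
Tz [-0.056 -0.     0.009  0.025  0.006 -0.001] mean -0.0029 med 0.0029
t 15.9 tcp [ 0.5126 -0.0371  0.093 ] yaw -1.128 j6 -1.3404 Ftool [-0.38  0.63  0.39] T [-0.0422 -0.2179 -0.0012] gap 0.45 to knob [-0.001   0.0001  0.001 ]
tip Y pct [76.9 78.8 79.5 79.7] tip Z max 59.7 X -0.7
bush n 425 Y [103.7 104.3 104.6 104.9 105.8 107.2] Z 53.4
face 108.0
```

At rest (Tz about 0), stand-off about 28.2 mm by vision. I release and rise.

>>> play_rows --fingers '[0.5, 0.6, 0.8, 1, 1, 1]' --pt "0 0 0" --pt "0 0 0" --pt "0 0 0" --pt "0 0 0" --pt "0 0 0" --pt "0 0 0" --turn '[0, 0, 0, 0, 0, 0]'

```text
t: 16.55
tcp_pos: [0.5126, -0.0371, 0.093]
ee_rot: [[0.428, 0.904, -0.002], [0.904, -0.428, 0.003], [0.002, -0.003, -1.0]]
force: [-0.1, 0.0, -0.4]
finger_gap: 1.002
```

>>> play_rows --fingers '[1, 1, 1, 1, 1, 1, 1]' --pt "0 0 -0.015" --pt "0 0 -0.035" --pt "0 0 -0.06" --pt "0 0 -0.085" --pt "0 0 -0.1" --pt "0 0 -0.1" --pt "0 0 -0.1" --turn '[0, 0, 0, 0, 0, 0, 0]'

```text
t: 17.25
tcp_pos: [0.5125, -0.0374, 0.1924]
ee_rot: [[0.428, 0.904, -0.002], [0.904, -0.428, 0.003], [0.002, -0.004, -1.0]]
force: [-0.6, -0.3, -0.7]
finger_gap: 0.999
```

```bash
python3 g.py; python3 - <<'E'
from h import *
im,d,p=cam("wrist");cv2.imwrite("pics/w3.png",im[:,:,::-1])
E
```

```text
tip Y pct [76.4 78.5 79.2 79.9] tip Z max 60.0 X -0.3
bush n 127 Y [104.  104.4 104.7 105.  106.2 107.2] Z 55.1
face 108.07
```

View pics/w3.png

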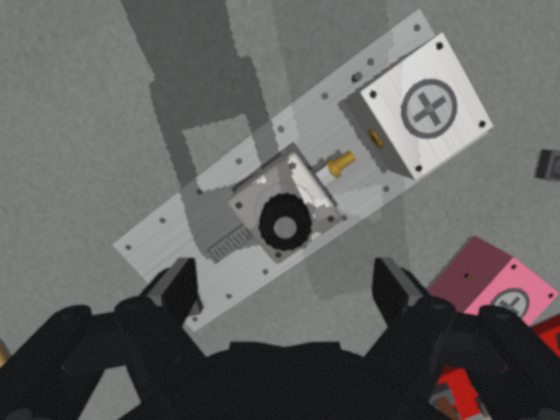

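The view shows the knob free at (285,222), the nozzle tip at (352,157) standing off from the bushing at (376,138), and the workpiece unmoved. The stand-off to the flat side is still about 28.2 mm.

```bash
python3 -c "
from cell import r
print(r.hand_in())"
```

```text
the job is handed in; nothing more can be done
None
```

I turned the knob clockwise until the nozzle touched the bushing, turned it back five clicks, let go and raised the arm clear. The job was handed in at about 17 s; no verdict is reported.

- **Touch:** the torque rose about 0.1 N m above the detent curve, or roughly 7 N at the tip. It came about 0.6 mm before the rest of the eighth click from the start.
- **Final position:** knob torque was about 0 before release. Wrist-camera depth put the tip 28.2 mm from the workpiece's flat side, both before and after release; the target is 25.5 to 29.5 mm.
- **Workpiece:** its face measured 108.0–108.1 mm from the knob axis throughout, so it did not move. I saw no sign that anything else had been disturbed, but I did not measure the bystanders at the end.
- **Less certain:** single torque readings scattered by about 0.02 N m, so I averaged six each time. The gripper also pushed sideways on the knob by a few newtons, because it was off-centre by about 1 mm. No checks disagreed.

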